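# Prop open the lab kit box

## Robot

A 6-joint arm with a two-finger parallel gripper is mounted at the origin on the work surface; the furniture and walls round the work are solid. World frame = base frame: x ahead of the robot, y to its left, z up, the work surface at z = 0. Lengths are in mm, angles in rad, forces in N, time in s.
With the tool pointing down it reaches from about 350 to 850 mm from the base axis. Payload 8.1 kg.
Tool frame: the origin (TCP) lies at the very end of the fingers, on their centre line; the grasp point (between the pads) lies 19 mm behind it; z points along the fingers, y is the line along which they close (so a half turn about z gives the same grasp; the last joint's range is limited). The gripper opens to 93 mm and grips with 3 to 60 N. Pads are 15 mm wide; open, the fingers measure 128 mm over their backs; the gripper's body (75 mm by 188 mm) begins 65 mm behind the grasp point.
Start: joints at [-1.365, 0.13, 1.488, -0, 1.523, -0.085], TCP at [172.051, -574.807, 218.635] pointing down, gripper open.
Joint ranges: [-2.96, 2.96], [-0.89, 2.26], [0.02, 2.5], [-1.34, 4.48], [0, 2.73], [-2.66, 2.66]. Speed limits (rad/s): [2.39, 2.39, 2.79, 3.14, 3.14, 3.14].

## Interface

Orientations are given as a unit quaternion [w, x, y, z].
In Python, from rig import monitor, imaging, order gives the robot as it stands.
- The arm moves only by the tool arm_command, never from a script. Its argument "steps" is a list that holds one entry, the list of rows, each a list of 7 numbers: the shift along the tool's x, y, z in cm, then the turn, a rotation vector about the tool's x, y, z in rad, then the finger opening in cm, from 0 to 9.3. A call has 1 to 8 rows; each row is the pose to reach, as a shift and turn from the pose commanded when the call began, along the tool's axes at that moment; what a row does not reach only later rows make up. A row lasts 1/8 s, in which the tool goes at most 62.5 mm and 10.7 degrees, less where a joint would pass 70% of its speed; a pose out of reach is approached as far as the arm can. A call with a gripper value outside its range is refused whole. The fingers move at their own pace and stop on an object; the grip force is fixed at half the most. Time passes only in rows, so rows that repeat a pose let the fingers close. It gives the time, the measured TCP pose, the force, the opening and the grip force at its end, in the units of the state.
- monitor.sense(): the state, without advancing time (a new reading comes with each control period).
- imaging.camera(name): name is "side" or "top"; returns a dict with "color" (384x512x3 uint8, red, green, blue), "camera_matrix" (3x3 intrinsics, pixels), "origin" and "rotation" of the camera in the world. Camera axes: x right, y up, looking along -z (the intrinsics and any distortion apply to the point x, -y, -z); pixel columns grow to the right and rows downward; lengths in mm; the calibration is good to about 2 mm. A picture is of the moment at which its call begins. There is no depth.
- order.hand_in(): hands the job in; it is judged then, once.
The state is a dict: "time_s": time; "joint_pos": joint angles; "qd": joint speeds; "joint_torque": joint torques, N m; "tcp_pos": TCP position; "ee_rot": TCP orientation; "contact_force": force on the tool from outside, world axes, zero at the start; "ft_torque": the same for the moment, N m; "gripper_width": opening from 0.0 (shut) to 1.0 (fully open); "grip_force": force on a finger pad.
Only numpy, scipy, OpenCV 4.12 (cv2) and the standard library are available. Lean on these libraries where they do the work, as an engineer would, in place of code of your own. Each camera call takes 0.05 s, during which the arm holds its last target. There are 200 camera calls.

## Task

Open the wooden kit box by the black handle on its lid, lifting the lid right up to its stop, where its stiff hinge holds it. Then swing up the prop rod on the box's left side by its red grip until the rod's end sits fully in the steel holding socket on the lid's edge, and let go. Leave the stopwatch and the compass where they lie.

Things in the scene. Friction and masses are not known exactly. Their poses are not given: they have to be found in the camera images.
- kit_box: light wooden box with brass corners, 150 deep (its x) x 140 wide (its y) x 85 mm high, fixed to the bench; origin at the centre of its underside on the work surface; x points from the front (handle side, towards the robot) to the rear (lid hinge), y to the box's left (prop rod side), z up. In this frame (mm): lid hinge axis along y through x 75, z 85; rod pivot axis along y through x -65, y 78, z 57.
- kit_lid (a joint): opening angle of the lid (rad): 0 closed, grows as the front edge rises, 1.15 at its stop. The hinge is stiff (0.4 N m): the lid stays where it is left. Lid 150 x 140 x 8 mm, 0.2 kg; its underside is at hinge height when closed.
- lid_handle (a point): middle of the black round handle bar of the lid, 12 mm thick, 90 mm long, along the box's y; the bar is 38 mm in front of the lid's front edge with free air round it, at 188 mm from the hinge axis and 4 mm above the lid's underside (so at x -113, z 89 mm of the box when closed). The bar is round and turns in the fingers as the lid rises. Site axes are the lid's.
- prop_rod (a joint): angle of the steel prop rod (rad): 0 lying level along the box's left side with its end to the rear, grows as the end rises; about 0.91 when the end sits in the socket of the fully raised lid. Stiff (0.09 N m): it stays where it is left. Lift the lid first: the socket blocks the rod otherwise.
- prop_grip (a point): grasp point on the red grip of the prop rod: a round peg 12 mm thick that sticks out 90 mm from the rod to the box's left, along y; the point lies 67 mm out from the rod (y 145 mm of the box) and 105 mm along the rod from its pivot. It turns in the fingers as the rod swings.
- prop_tip (a point): centre of the 10 mm ball at the free end of the prop rod (rod 8 mm thick), 169 mm from the rod's pivot.
- holding_socket (a point): where the rod's ball sits in the holding socket: a steel pocket 18 mm wide on the lid's left edge, 110 mm from the hinge, with a roof 14 mm beyond this point along the raised rod and an end wall 6.5 mm past it that stops the swinging rod. It is open towards the rear, where the rod comes in. It meets the rod's end only when the lid is within 0.09 rad of its stop.
- stopwatch: black digital stopwatch, 68 x 56 x 17 mm, loose on the bench; origin at the centre of its underside. Leave alone.
- compass: round compass in a white metal ring, 82 mm across, 16 mm high, loose on the bench; origin at the centre of its underside. Leave alone.

How it is judged (in metres and radians):
On the way:
1. the lid is raised to its stop (at least 1.03 rad) (value of joint kit_lid above 1.03 rad), for 0.2 s.
At the end, for the whole second after the job is handed in: The lid stands open at 1.03 rad or more, the ball of the prop rod is within 15 mm of its place in the holding socket, and both are at rest (value of joint kit_lid above 1.03 rad and distance between prop_tip and holding_socket below 0.015 m and velocity of joint kit_lid between -0.05 and 0.05 rad/s and velocity of joint prop_rod between -0.05 and 0.05 rad/s); the robot touches nothing.
It fails at once if the stopwatch is moved more than 30 mm (distance of stopwatch from where it was at the start of the episode above 0.03 m).
It fails at once if the compass is moved more than 30 mm (distance of compass from where it was at the start of the episode above 0.03 m).
It also fails if it takes over 45 s, if anything falls off the work surface, if the arm or the gripper's body presses on something with over 40 N, if the wrist force passes 120 N, or if a joint passes its speed limit or range.

## Working session

There is one attempt and no reset: what is moved stays moved. The work goes in short steps, Python scripts to look and compute and a tool call to move; the robot and the scene stay as the last step left them, time stands still between calls to the robot, and variables do not carry over. Pictures are saved under pics/ and viewed, at most 11 in all, crops included, and the job is handed in when it is done.

Besides the shell and the picture viewer there is one more tool, called after "Request:" as name(argument=value, ...) on one line, values as JSON. arm_command: Moves the arm, as the interface text tells. Its arguments: {"type":"object","properties":{"steps":{"type":"array"}},"required":["steps"]}

```bash
mkdir -p pics; python3 - <<'E'
from rig import monitor, imaging
import cv2
print(monitor.sense())
for n in("top","side"):
    c=imaging.camera(n); cv2.imwrite(f"pics/{n}0.png",c["color"][:,:,::-1])
    print({k:(v.tolist() if hasattr(v,'tolist') else v) for k,v in c.items() if k!="color"})
E
```

```text
{'time_s': 0.0, 'joint_pos': array([-1.36538483e+00,  1.31131627e-01,  1.48926814e+00, -2.27717291e-05,
        1.52301972e+00, -8.54287131e-02]), 'qd': array([ 0.00054049,  0.00022128,  0.00217642, -0.00024502,  0.00084893,
       -0.00016459]), 'joint_torque': array([ 2.00401526e-03, -5.59846902e+01, -4.91761565e+01,  7.69107789e-02,
        3.53016669e-02, -1.47401961e-04]), 'tcp_pos': array([ 171.93377799, -574.24037905,  217.61122244]), 'ee_rot': array([-9.11094075e-04,  9.89444624e-01,  1.44908601e-01, -6.61163323e-05]), 'contact_force': array([-0.30179013,  0.06028918,  0.21673818]), 'ft_torque': array([-0.03890659, -0.00270656,  0.00276223]), 'grip_force': 0.0, 'gripper_width': 1.0011907070543438}
{'camera_matrix': [[362.70761495321574, 0.0, 255.71330862361432], [0.0, 362.70761495321574, 191.62490382834318], [0.0, 0.0, 1.0]], 'origin': [375.0292839196996, 165.03629025003679, 1018.2789788016875], 'rotation': [-0.7007836019925808, -0.04501413502012325, 0.047412929844633904, 0.710371793436537]}
{'camera_matrix': [[415.276715948255, 0.0, 254.3688101585844], [0.0, 415.276715948255, 184.87969443240627], [0.0, 0.0, 1.0]], 'origin': [547.237516667563, 907.9706223017471, 529.2952005116089], 'rotation': [0.046910930652351246, 0.027699454983594874, 0.48949959166460216, 0.8703000945301165]}
```

View pics/top0.png

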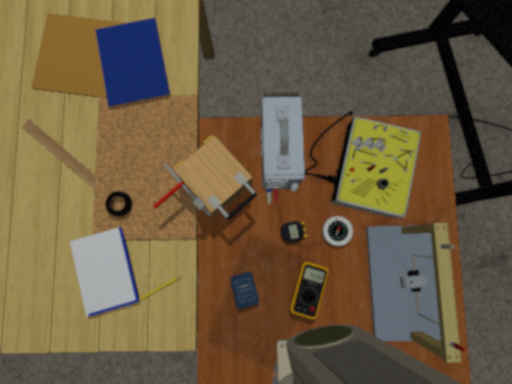

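View pics/side0.png

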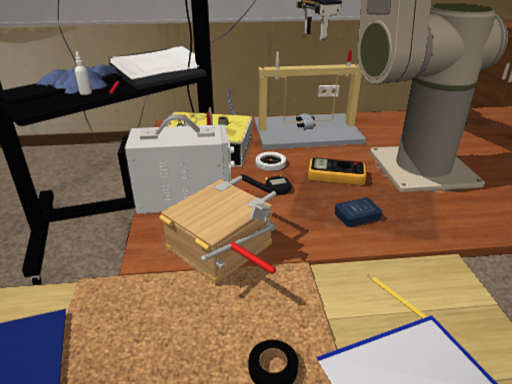

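The top view shows the box near (212,175), its handle at about (240,205) and the red grip at (167,195). In the side view the box is near (218,228), the handle near (262,185) and the grip near (255,260). I'll enlarge both.

```bash
python3 - <<'E'
import cv2
a=cv2.imread("pics/top0.png")[125:225,145:275]; cv2.imwrite("pics/topc.png",cv2.resize(a,None,fx=6,fy=6,interpolation=cv2.INTER_CUBIC))
a=cv2.imread("pics/side0.png")[165:285,150:310]; cv2.imwrite("pics/sidec.png",cv2.resize(a,None,fx=5,fy=5,interpolation=cv2.INTER_CUBIC))
E
```

```text
(no output)
```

View pics/topc.png

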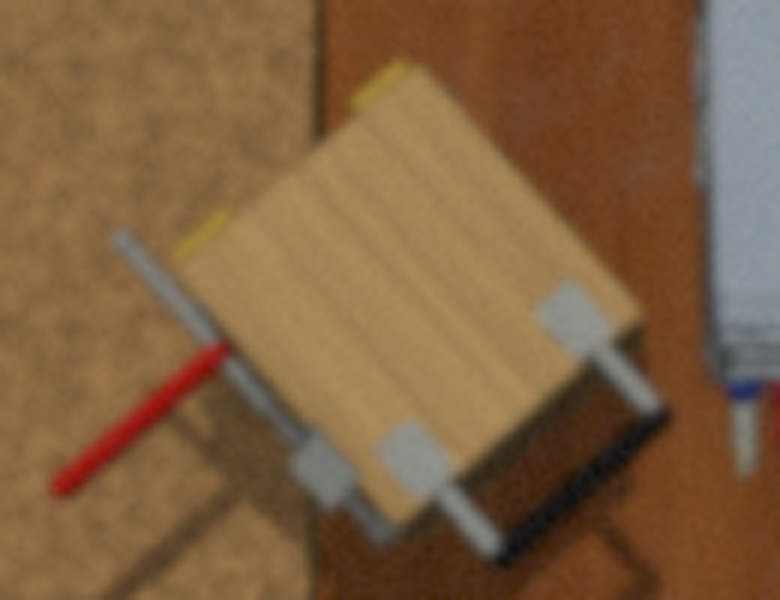

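View pics/sidec.png

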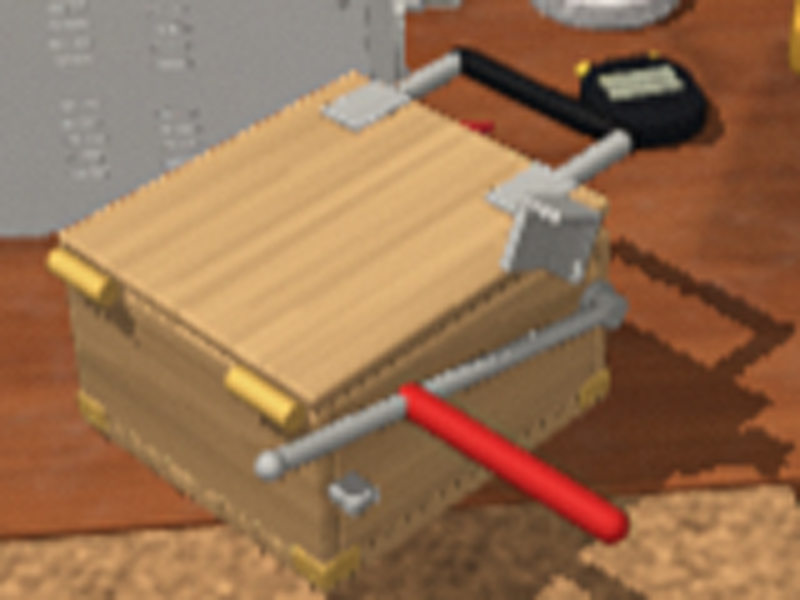

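The crops show the lid corners, handle bar ends, rod tip and grip ends clearly. I'll fit the box pose and both joint angles to those pixels.

```bash
cat > h.py <<'E'
import numpy as np
from scipy.spatial.transform import Rotation as R
from scipy.optimize import least_squares
K={"top":(362.7076,255.7133,191.6249),"side":(415.2767,254.3688,184.8797)}
O={"top":np.array([375.0293,165.0363,1018.279]),"side":np.array([547.2375,907.9706,529.2952])}
Q={"top":[-0.7007836,-0.0450141,0.0474129,0.7103718],"side":[0.0469109,0.0276995,0.4894996,0.8703001]}
def rot(q): return R.from_quat(q,scalar_first=True)
def proj(n,p):
    c=rot(Q[n]).inv().apply(np.asarray(p)-O[n]); f,cx,cy=K[n]
    return np.array([cx-f*c[0]/c[2], cy+f*c[1]/c[2]])
def lid(r,y,h,a):  # r from hinge, h above underside
    return np.array([75-r*np.cos(a)+h*np.sin(a), y, 85+r*np.sin(a)+h*np.cos(a)])
def rod(l,y,b): return np.array([-65+l*np.cos(b),y,57+l*np.sin(b)])
def w(X,p):
    return np.array([X[0],X[1],0])+R.from_euler('z',X[2]).apply(p)
E
cat > fit.py <<'E'
from h import *
pts=[("l",0,-70,8),("l",0,70,8),("l",150,-70,8),("l",150,70,8),("l",188,-43,4),("l",188,43,4),("r",169,78),("r",105,165),("r",105,84),("b",75,70,0)]
T=[(422,68),(183,262),(642,318),(390,528),(660,415),(505,556),(122,240),(64,488),(222,350),None]
S=[(62,235),(315,400),(355,72),(605,200),(464,57),(612,133),(268,463),(612,523),(408,395),(325,585)]
def P(p,X):
    b=lid(p[1],p[2],p[3],X[3]) if p[0]=="l" else rod(p[1],p[2],X[4]) if p[0]=="r" else np.array(p[1:])
    return w(X,b)
def f(X):
    e=[]
    for p,t,s in zip(pts,T,S):
        q=P(p,X)
        if t: e.append(proj("top",q)-((np.array(t)+.5)/6-.5+[145,125]))
        if s: e.append(proj("side",q)-((np.array(s)+.5)/5-.5+[150,165]))
    return np.ravel(e)
s=least_squares(f,[480,280,.7,0,0],loss='soft_l1')
print(s.x.round(3)); print(f(s.x).reshape(-1,2).round(1).tolist())
E
python3 fit.py
```

```text
[5.46344e+02 2.70999e+02 7.12000e-01 4.00000e-02 1.79000e-01]
[[-0.4, -1.3], [-1.4, -0.8], [-1.5, 1.2], [-0.7, -0.3], [0.7, -1.2], [-0.2, -1.1], [1.4, -0.1], [1.4, -0.7], [-0.3, 0.7], [0.4, 0.6], [0.2, -0.5], [2.3, 0.6], [0.4, -0.1], [0.1, -0.2], [0.9, -1.0], [-1.7, -1.0], [-1.6, 1.6], [3.0, 2.1], [0.1, 4.0]]
```

```bash
sed -i 's/("r",105,84)/("r",105,79)/' fit.py; cat >> fit.py <<'E'
print("free z, camera tweak")
w0=w
def w(X,p): return w0(X,p)+np.array([0,0,X[5]])
s=least_squares(f,[480,280,.7,0,0,0],loss='soft_l1')
print(s.x.round(3)); print(f(s.x).reshape(-1,2).round(1).tolist())
E
python3 fit.py
```

```text
[5.4622e+02 2.7129e+02 7.1200e-01 4.1000e-02 1.7900e-01]
[[-0.5, -1.2], [-1.4, -0.7], [-1.6, 1.2], [-0.6, -0.2], [0.6, -1.2], [-0.2, -1.1], [1.3, -0.1], [1.5, -0.6], [-0.4, 0.7], [0.4, 0.6], [0.1, -0.5], [2.3, 0.6], [0.3, 0.0], [0.2, -0.1], [0.8, -0.9], [-1.6, -0.9], [-0.3, 0.4], [1.1, 0.9], [0.2, 4.1]]
free z, camera tweak
[ 5.46212e+02  2.71149e+02  7.12000e-01  4.40000e-02  1.82000e-01
 -5.82000e-01]
[[-0.4, -1.2], [-1.3, -0.5], [-1.5, 1.2], [-0.6, 0.1], [0.6, -1.2], [-0.2, -1.1], [1.3, -0.1], [1.4, -0.6], [-0.4, 0.7], [0.4, 0.6], [0.1, -0.5], [2.3, 0.5], [0.4, 0.0], [0.2, -0.1], [0.9, -1.0], [-1.6, -0.8], [-0.2, 0.4], [1.1, 0.9], [0.2, 4.3]]
```

```bash
cat >> h.py <<'E'
X=[546.2,271.2,.712]
def ori(t):  # tool x = box y; tilt t from straight down toward box +x
    c,s=np.cos(t),np.sin(t)
    M=np.column_stack([[0,1,0],[c,0,s],[s,0,-c]])
    return R.from_euler('z',X[2])*R.from_matrix(M)
def target(p,t,back=0): # p = grasp point in box frame
    r=ori(t); return w(X,p)+r.apply([0,0,19-back]), r
def delta(tgt,cur=None):
    from rig import monitor
    s=monitor.sense()
    p0,r0=(s["tcp_pos"],rot(s["ee_rot"])) if cur is None else cur
    d=r0.inv().apply(tgt[0]-p0)/10; v=(r0.inv()*tgt[1]).as_rotvec()
    return np.r_[d,v].round(3).tolist()
E
python3 - <<'E'
from h import *
home=(np.array([172.05,-574.8,218.6]),rot([0,.98944,.1449,0]))
h=lid(188,0,4,.04)
a=target(h,0.87,90); print("pre",a[0]); print(delta(a,home))
b=(np.array([330,0,420]),R.from_euler('z',.9)*home[1]); print(delta(b,home))
E
```

```text
pre [419.80407272 162.118768   142.29748011]
[44.866, -63.493, 7.63, -0.556, 0.858, -1.846]
[31.614, -50.537, -20.14, 0.0, 0.0, -0.9]
```

Request:
arm_command(steps=[[[0,0,-6,0,0,0,9.3],[0,0,-12,0,0,0,9.3],[0,0,-20,0,0,0,9.3],[0,0,-20,0,0,0,9.3],[3.5,-5.5,-20,0,0,-0.15,6],[7,-11,-20,0,0,-0.3,4],[10,-16,-20,0,0,-0.45,3.6],[14,-22,-20,0,0,-0.6,3.6]]])

```text
time_s: 1.1
tcp_pos: [240.0, -332.3, 418.2]
ee_rot: [-0.0, 0.901, 0.433, 0.0]
contact_force: [0.4, -0.0, 1.3]
gripper_width: 0.62
grip_force: 0.0
```

```bash
python3 - <<'E'
from h import *
from rig import monitor
s=monitor.sense();print(s["joint_pos"],s["tcp_pos"],rot(s["ee_rot"]).as_matrix()[:,0])
b=(np.array([360,80,380]),ori(0)); print(delta(b))
E
```

```text
[-1.07070308e+00 -3.70758506e-01  1.58857408e+00  2.39194251e-04
  1.92422124e+00 -3.94976715e-01] [ 240.0078953  -332.2812463   418.16993409] [6.25399670e-01 7.80304498e-01 3.78069128e-04]
[39.673, -16.42, 3.837, -0.0, -0.001, -1.388]
```

Request:
arm_command(steps=[[[5,-2,0,0,0,-0.17,3.6],[10,-4,1,0,0,-0.35,3.6],[15,-6,1.5,0,0,-0.52,3.6],[20,-8.2,2,0,0,-0.7,3.6],[25,-10,2.5,0,0,-0.87,3.6],[30,-12.5,3,0,0,-1.05,3.6],[35,-14.5,3.5,0,0,-1.22,3.6],[39.7,-16.4,3.8,0,0,-1.39,3.6]]])

```text
time_s: 2.1
tcp_pos: [362.0, 79.5, 380.2]
ee_rot: [0.0, 0.414, 0.91, -0.0]
contact_force: [0.4, 0.0, 0.1]
gripper_width: 0.389
grip_force: 0.0
```

```bash
python3 - <<'E'
from h import *
from rig import monitor
s=monitor.sense();print(s["joint_pos"],s["tcp_pos"])
print(delta(target(lid(188,0,4,.04),.87,90)))
print(delta(target(lid(188,0,4,.04)+[0,0,80],.87,90)))
E
```

```text
[ 7.78536893e-02 -5.01899230e-01  1.75199566e+00 -1.31799345e-04
  1.89146964e+00 -6.38401503e-01] [361.95212129  79.54458327 380.21148832]
[2.433, 9.786, 23.791, -0.87, -0.002, 0.004]
[2.432, 9.786, 15.791, -0.87, -0.002, 0.004]
```

Request:
arm_command(steps=[[[0.5,1.5,3,-0.15,0,0,3.6],[1,3,7,-0.3,0,0,3.6],[1.5,5,11,-0.45,0,0,3.6],[2,7,15,-0.6,0,0,3.6],[2.4,9,19,-0.75,0,0,3.6],[2.4,9.8,22,-0.87,0,0,3.6],[2.4,9.8,23.8,-0.87,0,0,3.6],[2.4,9.8,23.8,-0.87,0,0,3.6]]])

```text
time_s: 3.1
tcp_pos: [467.5, 153.5, 209.4]
ee_rot: [0.153, 0.378, 0.837, 0.364]
contact_force: [0.1, -0.6, 0.5]
gripper_width: 0.387
grip_force: 0.0
```

```bash
python3 - <<'E'
from h import *
from rig import monitor,imaging
import cv2
s=monitor.sense();print(s["joint_pos"],s["tcp_pos"])
print(delta(target(lid(188,0,4,.04),.87,90)))
print(delta(target(lid(188,0,4,.04),.87,0)))
c=imaging.camera("side")["color"][60:300,140:460,::-1]; cv2.imwrite("pics/s1.png",cv2.resize(c,None,fx=2.5,fy=2.5))
E
```

```text
[-0.31459312 -0.89220645  2.49795366  0.75462426  1.18375003 -1.20460219] [467.51264795 153.50882956 209.41236041]
[3.696, -6.975, 2.498, -0.057, -0.026, -0.002]
[3.465, -6.458, 11.48, -0.057, -0.026, -0.002]
```

View pics/s1.png

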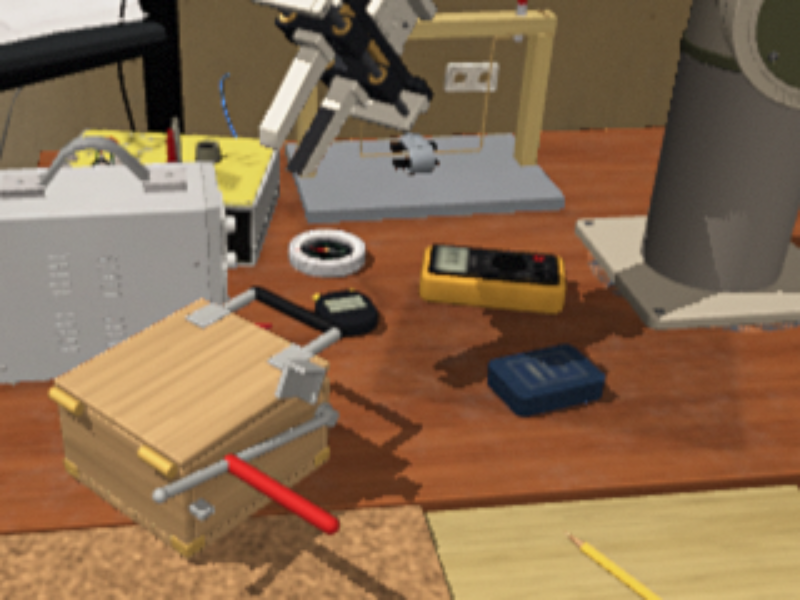

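The picture shows the gripper still well short of the handle. q2 and q3 are both at their limits, so this tilt is too flat. I'll fit the kinematics from the poses so far so I can check reach.

```bash
cat > kin.py <<'E'
from h import *
from scipy.spatial.transform import Rotation as R
D=[([-1.36538483,.131131627,1.48926814,0,1.52301972,-.0854287],[171.93,-574.24,217.61],[-.0009,.98944,.14491,0]),
([-1.0707,-.37075,1.588574,0,1.924221,-.394977],[240.008,-332.281,418.17],[0,.901,.433,0]),
([.0778537,-.5018992,1.7519957,0,1.8914696,-.6384],[361.95,79.54,380.21],[0,.414,.91,0]),
([-.31459312,-.89220645,2.49795366,.75462426,1.18375003,-1.20460219],[467.513,153.509,209.412],[.153,.378,.837,.364])]
Y=lambda a:R.from_euler('y',a); Z=lambda a:R.from_euler('z',a)
def fk(q,P,s=1,s6=1):
    a1,d1,L2,L3,a3,Lt,b,b4=P
    A=Z(q[0]); B=A*Y(q[1]); C=B*Y(q[2]); E=C*Z(s*q[3]); F=E*Y(q[4])
    p=A.apply([a1,b,d1])+B.apply([0,0,L2])+C.apply([a3,0,L3])+E.apply([0,b4,0])+F.apply([0,0,Lt])
    return p,F*Z(s6*q[5])*Z(np.pi/2)
LO=np.array([-2.96,-.89,.02,-1.34,0,-2.66]);HI=np.array([2.96,2.26,2.5,4.48,2.73,2.66])
def cal(s):
    f=lambda P:np.ravel([fk(q,P,s)[0]-p for q,p,_ in D])
    return least_squares(f,[0,300,400,350,0,250,0,50],x_scale=100)
def ik(tgt,P,q0):
    def e(q):
        p,r=fk(q,P); return np.r_[(p-tgt[0])/100,(tgt[1].inv()*r).as_rotvec()]
    s=least_squares(e,np.clip(q0,LO+.01,HI-.01),bounds=(LO,HI)); return s.x,np.abs(s.fun).max()
E
python3 - <<'E'
from kin import *
for s in(1,-1):
    c=cal(s);print(s,c.x.round(1),c.fun.round(1))
    for q,p,o in D:
        for s6 in(1,-1): print((rot(o).inv()*fk(q,c.x,s,s6)[1]).magnitude().round(3),end=' ')
E
```

```text
1 [ -0.  318.1 369.1 553.4  61.6 377.4  51.2   0. ] [ 0.   0.  -0.  -0.1 -0.  -0.  -0.   0.1  0.  -0.   0.   0. ]Traceback (most recent call last):
  File "<stdin>", line 5, in <module>
AttributeError: 'float' object has no attribute 'round'
```

```bash
python3 - <<'E'
from kin import *
for s in(1,-1):
    c=cal(s);print(s,c.x.round(1),c.cost.round(2),np.linalg.svd(c.jac)[1].round(3))
    for q,p,o in D:
        for s6 in(1,-1): print(round(float((rot(o).inv()*fk(q,c.x,s,s6)[1]).magnitude()),3),end=' ')
P=cal(1).x
h=lid(188,0,4,.04)
q0=D[3][0]
for t in(.87,.7,.6,.5,.4,.3,.1):
    for back in(90,0):
        q,e=ik(target(h,t,back),P,[.3,-.6,2.2,0,1.2,-.5]); print(t,back,round(e,3),q.round(2))
E
```

```text
1 [ -0.  318.1 369.1 553.4  61.6 377.4  51.2   0. ] 0.0 [3.88  2.848 2.789 0.683 0.589 0.381 0.236 0.197]
0.0 0.171 0.001 0.791 0.001 1.277 0.001 2.409 -1 [  16.6 -478.9  112.4  553.4 -313.7 -297.7  227.2 -175.3] 538.48 [3.88  2.848 2.789 0.683 0.589 0.381 0.236 0.197]
0.0 0.171 0.001 0.791 0.001 1.277 1.509 2.09 0.87 90 0.172 [-0.34 -0.74  2.5   0.74  1.26 -1.32]
0.87 0 0.109 [-0.15 -0.49  2.5   0.88  0.88 -1.41]
0.7 90 0.074 [-0.15 -0.85  2.5   0.55  1.16 -1.02]
0.7 0 0.028 [-0.01 -0.57  2.5   0.64  0.8  -1.09]
0.6 90 0.0 [-0.07 -0.88  2.49  0.46  1.12 -0.9 ]
0.6 0 0.0 [ 0.05 -0.55  2.45  0.5   0.81 -0.94]
0.5 90 0.0 [ 0.02 -0.74  2.38  0.35  1.13 -0.78]
0.5 0 0.0 [ 0.1  -0.47  2.37  0.37  0.86 -0.8 ]
0.4 90 0.0 [ 0.1  -0.61  2.27  0.25  1.16 -0.68]
0.4 0 0.0 [ 0.15 -0.38  2.28  0.26  0.92 -0.68]
0.3 90 0.0 [ 0.16 -0.48  2.16  0.17  1.21 -0.59]
0.3 0 0.0 [ 0.2  -0.3   2.19  0.17  1.   -0.59]
0.1 90 0.0 [ 0.26 -0.23  1.93  0.04  1.35 -0.46]
0.1 0 0.0 [ 0.27 -0.11  2.    0.05  1.16 -0.46]
```

```bash
python3 - <<'E'
from kin import *
P=cal(1).x
h=lid(188,0,4,.04)
for t,p,back in((.4,h+[0,0,90],60),(.6,h,80),(.6,h,70),(.6,h,6)):
    T=target(p,t,back); q,e=ik(T,P,[0,-.8,2.3,.4,1.1,-.9]); print(t,round(e,3),q.round(2),delta(T))
E
```

```text
0.4 0.0 [ 0.12 -0.6   2.15  0.23  1.26 -0.63] [3.755, 1.593, -0.361, 0.413, -0.026, 0.005]
0.6 0.0 [-0.06 -0.84  2.49  0.46  1.08 -0.9 ] [3.645, -5.3, 3.617, 0.213, -0.026, 0.002]
0.6 0.0 [-0.04 -0.81  2.49  0.46  1.05 -0.9 ] [3.619, -5.511, 4.594, 0.213, -0.026, 0.002]
0.6 0.0 [ 0.04 -0.57  2.46  0.5   0.83 -0.94] [3.453, -6.864, 10.847, 0.213, -0.026, 0.002]
```

Request:
arm_command(steps=[[[1,0.5,-1,0.14,0,0,3],[2,1,-1,0.28,0,0,3],[3.7,1.6,-0.4,0.41,-0.03,0,3],[3.7,1.6,-0.4,0.41,-0.03,0,3]]])

```text
time_s: 3.65
tcp_pos: [449.0, 190.2, 226.4]
ee_rot: [0.086, 0.403, 0.893, 0.181]
contact_force: [0.3, -0.2, 0.2]
gripper_width: 0.321
grip_force: 0.0
```

```bash
python3 - <<'E'
from kin import *
h=lid(188,0,4,.04)
for t,p,back in((.4,h+[0,0,90],60),(.6,h,70),(.6,h,6)):
    print(t,delta(target(p,t,back)))
E
```

```text
0.4 [-0.217, -0.285, 0.113, 0.004, 0.003, 0.011]
0.6 [-0.14, -4.831, 7.487, -0.196, 0.002, 0.012]
0.6 [-0.132, -3.585, 13.764, -0.196, 0.002, 0.012]
```

Request:
arm_command(steps=[[[-0.1,-2.5,2,-0.07,0,0,3],[-0.1,-4,4,-0.14,0,0.01,3],[-0.1,-4.8,7.5,-0.2,0,0.01,3],[-0.1,-4.8,7.5,-0.2,0,0.01,3]]])

```text
time_s: 4.15
tcp_pos: [441.4, 174.4, 139.0]
ee_rot: [0.127, 0.401, 0.866, 0.27]
contact_force: [-0.8, 0.3, -0.5]
gripper_width: 0.324
grip_force: 0.0
```

```bash
python3 - <<'E'
from kin import *
from rig import imaging
import cv2
h=lid(188,0,4,.04)
print(delta(target(h,.6,6)))
a=imaging.camera("side")["color"][120:260,190:330,::-1];b=imaging.camera("top")["color"][130:270,180:320,::-1]
cv2.imwrite("pics/p2.png",cv2.resize(np.hstack([a,b]),None,fx=2.85,fy=2.85,interpolation=cv2.INTER_CUBIC))
E
```

```text
[0.538, 0.02, 6.488, 0.007, 0.008, -0.007]
```

View pics/p2.png

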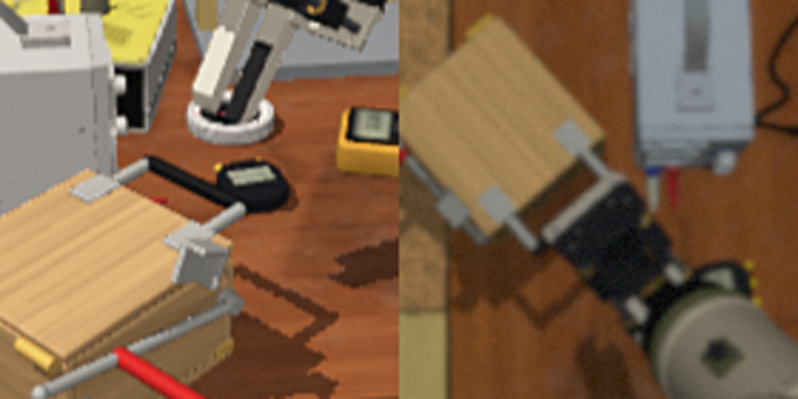

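The gripper lines up with the handle bar: in the side view the fingertips are at about (205,100) and (240,118), above the bar at (195,175). I'll advance and close.

Request:
arm_command(steps=[[[0.5,0,2.5,0,0,0,3],[0.5,0,5,0,0,0,3],[0.5,0,6.5,0,0,0,3],[0.5,0,6.5,0,0,0,3]]])

```text
time_s: 4.75
tcp_pos: [462.6, 203.7, 81.4]
ee_rot: [0.122, 0.401, 0.867, 0.268]
contact_force: [-0.1, 0.3, -0.0]
gripper_width: 0.327
grip_force: 0.0
```

Request:
arm_command(steps=[[[0,0,0,0,0,0,0.6],[0,0,0,0,0,0,0.6],[0,0,0,0,0,0,0.6],[0,0,0,0,0,0,0.6]]])

```text
time_s: 5.25
tcp_pos: [465.4, 203.1, 84.9]
ee_rot: [0.126, 0.4, 0.867, 0.27]
contact_force: [-2.6, -3.1, 1.3]
gripper_width: 0.119
grip_force: 30.0
```

```bash
python3 - <<'E'
from kin import *
from rig import monitor
P=cal(1).x
s=monitor.sense(); print(s["gripper_width"],s["grip_force"],s["contact_force"],s["tcp_pos"])
cur=(s["tcp_pos"],rot(s["ee_rot"]))
base=target(lid(188,0,4,.04),.6,6); off=cur[0]-base[0]; print("off",off)
q=s["joint_pos"]
for a in np.arange(.14,1.17,.1):
    T=target(lid(188,0,4,a),.6,6); T=(T[0]+off,cur[1]); q,e=ik(T,P,q); print(round(a,2),delta(T)[:3],round(e,3),q.round(2))
E
```

```text
0.11860860830889332 29.999006688594818 [-2.57740004 -3.1464293   1.28534991] [465.42402661 203.10662252  84.87632465]
off [-1.02057277  0.73650925 -0.90910761]
0.14 [-0.002, 1.233, -1.418] 0.0 [ 0.05 -0.61  2.45  0.47  0.86 -0.89]
0.24 [-0.002, 2.602, -2.707] 0.0 [ 0.06 -0.62  2.42  0.46  0.89 -0.86]
0.34 [-0.001, 4.093, -3.852] 0.0 [ 0.07 -0.63  2.39  0.44  0.92 -0.82]
0.44 [0.002, 5.69, -4.842] 0.0 [ 0.08 -0.62  2.35  0.42  0.94 -0.79]
0.54 [0.006, 7.379, -5.668] 0.0 [ 0.1  -0.6   2.31  0.41  0.96 -0.76]
0.64 [0.011, 9.141, -6.322] 0.0 [ 0.12 -0.58  2.27  0.39  0.97 -0.73]
0.74 [0.018, 10.96, -6.796] 0.0 [ 0.14 -0.55  2.23  0.38  0.97 -0.7 ]
0.84 [0.026, 12.817, -7.086] 0.0 [ 0.16 -0.52  2.18  0.36  0.98 -0.68]
0.94 [0.035, 14.694, -7.19] 0.0 [ 0.18 -0.48  2.13  0.35  0.98 -0.65]
1.04 [0.045, 16.571, -7.105] 0.0 [ 0.2  -0.43  2.08  0.34  0.98 -0.62]
1.14 [0.056, 18.431, -6.834] 0.0 [ 0.22 -0.39  2.03  0.33  0.97 -0.6 ]
```

Request:
arm_command(steps=[[[0,0.6,-0.7,0,0,0,0.6],[0,1.2,-1.4,0,0,0,0.6],[0,1.9,-2.1,0,0,0,0.6],[0,2.6,-2.7,0,0,0,0.6],[0,3.3,-3.3,0,0,0,0.6],[0,4.1,-3.9,0,0,0,0.6],[0,4.9,-4.4,0,0,0,0.6],[0,5.7,-4.9,0,0,0,0.6]]])

```text
time_s: 6.25
tcp_pos: [479.0, 215.0, 157.0]
ee_rot: [0.125, 0.401, 0.867, 0.268]
contact_force: [-7.4, -10.4, 0.5]
gripper_width: 0.118
grip_force: 30.0
```

```bash
cat > nxt.py <<'E'
from kin import *
from rig import monitor
s=monitor.sense(); print(s["gripper_width"],s["grip_force"],s["contact_force"])
# estimate lid angle from grasp point in box frame
r=rot(s["ee_rot"]); g=R.from_euler('z',-X[2]).apply(s["tcp_pos"]-r.apply([0,0,13])-[X[0],X[1],0])
rr=np.hypot(75-g[0],g[2]-85); a0=np.arctan2(g[2]-85,75-g[0])-.021; print("grasp",g.round(1),"r",rr.round(1),"a",a0.round(3))
for a in np.arange(.5,1.21,.1):
    if a>a0:
        T=w(X,lid(188,g[1],4,a))+r.apply([0,0,13]); print(round(a,2),delta((T,r))[:3])
E
python3 nxt.py
```

```text
0.11790791899621943 30.00459998846054 [ -7.37447143 -10.37686483   0.50063682]
grasp [-95.    1.4 167.7] r 189.0 a 0.432
0.5 [0.003, 1.184, -0.509]
0.6 [0.008, 2.917, -1.238]
0.7 [0.015, 4.714, -1.791]
0.8 [0.022, 6.556, -2.161]
0.9 [0.031, 8.427, -2.346]
1.0 [0.04, 10.306, -2.343]
1.1 [0.051, 12.176, -2.152]
1.2 [0.062, 14.018, -1.776]
```

Request:
arm_command(steps=[[[0,1.0,-0.6,0,0,0,0.6],[0,1.9,-1.0,0,0,0,0.6],[0,2.8,-1.4,0,0,0,0.6],[0,3.7,-1.6,0,0,0,0.6],[0,4.6,-1.9,0,0,0,0.6],[0,5.5,-2.1,0,0,0,0.6],[0,6.4,-2.3,0,0,0,0.6],[0,7.3,-2.4,0,0,0,0.6]]])

```text
time_s: 7.25
tcp_pos: [515.2, 246.0, 219.2]
ee_rot: [0.125, 0.4, 0.867, 0.27]
contact_force: [-0.9, -3.3, -2.5]
gripper_width: 0.117
grip_force: 30.0
```

```bash
python3 nxt.py
```

```text
0.1167710928566604 30.00685304403305 [-0.85343181 -3.34772345 -2.46207385]
grasp [-47.3   1.3 229.9] r 189.6 a 0.849
0.9 [0.006, 0.983, 0.087]
1.0 [0.016, 2.862, 0.096]
1.1 [0.027, 4.732, 0.292]
1.2 [0.038, 6.572, 0.673]
```

Good. I'll continue to about 1.13.

Request:
arm_command(steps=[[[0,1.0,0.0,0,0,0,0.6],[0,1.9,0.0,0,0,0,0.6],[0,2.8,0.0,0,0,0,0.6],[0,3.7,0.1,0,0,0,0.6],[0,4.6,0.2,0,0,0,0.6],[0,5.1,0.3,0,0,0,0.6],[0,5.4,0.3,0,0,0,0.6],[0,5.4,0.3,0,0,0,0.6]]])

```text
time_s: 8.25
tcp_pos: [550.4, 276.1, 246.8]
ee_rot: [0.125, 0.4, 0.867, 0.27]
contact_force: [0.9, 2.0, -2.6]
gripper_width: 0.118
grip_force: 30.0
```

```bash
python3 nxt.py
```

```text
0.11769652239477106 30.013872385025024 [ 0.92566399  2.03601566 -2.55462768]
grasp [ -1.    1.1 257.5] r 188.5 a 1.135
1.2 [0.008, 1.195, 0.316]
```

Request:
arm_command(steps=[[[0,0.3,0.1,0,0,0,0.6],[0,0.5,0.1,0,0,0,0.6],[0,0.5,0.1,0,0,0,0.6]]])

```text
time_s: 8.62
tcp_pos: [552.5, 277.9, 247.6]
ee_rot: [0.124, 0.401, 0.867, 0.268]
contact_force: [-16.3, -10.8, 5.0]
gripper_width: 0.117
grip_force: 30.0
```

```bash
python3 nxt.py
```

```text
0.11749424596979961 30.019716024398804 [-16.30790386 -10.82882066   4.98801203]
grasp [  1.8   1.1 258.4] r 188.2 a 1.15
1.2 [0.006, 0.912, 0.223]
```

Request:
arm_command(steps=[[[0,0,0,0,0,0,3.6],[0,0,0,0,0,0,3.6],[0,0,0,0,0,0,3.6],[0,0,-2,0,0,0,3.6],[0,0,-5,0,0,0,3.6],[0,0,-8,0,0,0,4],[0,0,-11,0,0,0,5],[0,0,-11,0,0,0,5]]])

```text
time_s: 9.62
tcp_pos: [507.2, 238.3, 343.0]
ee_rot: [0.128, 0.4, 0.866, 0.272]
contact_force: [-0.7, 0.6, -0.2]
gripper_width: 0.533
grip_force: 0.0
```

```bash
python3 - <<'E'
from kin import *
from rig import monitor,imaging
import cv2
P=cal(1).x
q=monitor.sense()["joint_pos"]
for t in (0,.3):
  for n,p,b in(("hi",rod(105,145,.18),260),("pre",rod(105,145,.18),90),("g",rod(105,145,.18),0),("end",rod(105,145,.93),0)):
    T=target(p,t,b);qq,e=ik(T,P,q);print(t,n,T[0].round(),round(e,3),qq.round(2),delta(T))
a=imaging.camera("side")["color"][100:300,130:310,::-1];b=imaging.camera("top")["color"][100:300,140:320,::-1]
cv2.imwrite("pics/p3.png",cv2.resize(np.hstack([a,b]),None,fx=2.2,fy=2.2,interpolation=cv2.INTER_CUBIC))
E
```

```text
0 hi [480. 406. 317.] 0.0 [ 0.62  0.19  1.24  0.    1.71 -0.09] [14.53, 5.762, 7.145, 0.61, 0.007, -0.007]
0 pre [480. 406. 147.] 0.0 [ 0.62  0.25  1.49  0.    1.41 -0.09] [14.603, -3.973, 21.082, 0.61, 0.007, -0.007]
0 g [480. 406.  57.] 0.0 [ 0.62  0.33  1.56  0.    1.25 -0.09] [14.641, -9.127, 28.46, 0.61, 0.007, -0.007]
0 end [450. 380. 122.] 0.0 [ 0.61  0.16  1.63  0.    1.35 -0.1 ] [14.58, -8.706, 20.78, 0.61, 0.007, -0.007]
0.3 hi [427. 359. 306.] 0.0 [ 0.58 -0.31  1.78  0.04  1.38 -0.13] [14.476, -0.693, 3.95, 0.31, 0.008, -0.006]
0.3 pre [465. 392. 144.] 0.0 [ 0.6  -0.09  1.88  0.04  1.05 -0.13] [14.587, -5.875, 20.14, 0.31, 0.008, -0.006]
0.3 g [485. 410.  58.] 0.0 [ 0.6   0.09  1.87  0.04  0.88 -0.13] [14.646, -8.618, 28.712, 0.31, 0.008, -0.006]
0.3 end [454. 383. 123.] 0.0 [ 0.59 -0.11  1.94  0.04  1.01 -0.14] [14.584, -8.197, 21.032, 0.31, 0.008, -0.006]
```

View pics/p3.png

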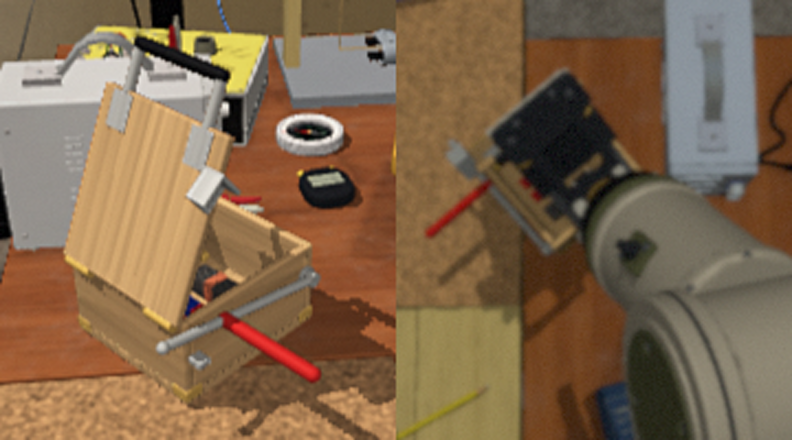

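The lid is up at its stop. In the side view the rod still lies low, with its grip from about (225,318) to (318,373). I'll move above the grip.

Request:
arm_command(steps=[[[4,1,0,0.1,0,0,5],[8,2.5,1,0.25,0,0,5],[12,4,3,0.4,0,0,5],[14.5,5.8,7.1,0.55,0,0,5],[14.5,3,11,0.61,0,0,5],[14.6,0,15.5,0.61,0,0,5],[14.6,-4,21.1,0.61,0,0,5],[14.6,-4,21.1,0.61,0,0,5]]])

```text
time_s: 10.72
tcp_pos: [473.6, 403.3, 134.2]
ee_rot: [-0.004, 0.419, 0.908, -0.009]
contact_force: [-0.0, -0.2, -0.3]
gripper_width: 0.535
grip_force: 0.0
```

```bash
python3 - <<'E'
from kin import *
from rig import monitor,imaging
import cv2
s=monitor.sense();print(s["tcp_pos"]);print(delta(target(rod(105,145,.18),0,0)))
a=imaging.camera("side")["color"][130:290,150:310,::-1];b=imaging.camera("top")["color"][110:270,120:280,::-1]
cv2.imwrite("pics/p4.png",cv2.resize(np.hstack([a,b]),None,fx=2.5,fy=2.5,interpolation=cv2.INTER_CUBIC))
E
```

```text
[473.64616952 403.25332136 134.2381226 ]
[-0.231, 0.848, 7.729, -0.019, 0.0, -0.007]
```

View pics/p4.png

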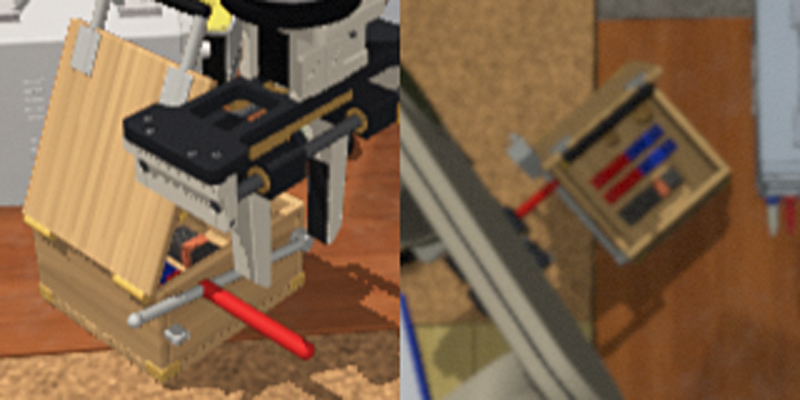

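The fingers straddle the grip, with tips at about (255,280) and (320,240) in the side view. I'll shift 8 mm, descend and close.

Request:
arm_command(steps=[[[-0.1,0.8,0,-0.02,0,0,5],[-0.2,0.8,3,-0.02,0,0,5],[-0.2,0.8,6,-0.02,0,0,5],[-0.2,0.8,7.7,-0.02,0,0,5],[-0.2,0.8,7.7,-0.02,0,0,5]]])

```text
time_s: 11.45
tcp_pos: [485.5, 409.2, 66.2]
ee_rot: [0.004, 0.42, 0.908, 0.006]
contact_force: [-0.0, 0.7, -0.8]
gripper_width: 0.538
grip_force: 0.0
```

Request:
arm_command(steps=[[[0,0,0,0,0,0,0.6],[0,0,0,0,0,0,0.6],[0,0,0,0,0,0,0.6],[0,0,0,0,0,0,0.6],[0,0,0,0,0,0,0.6]]])

```text
time_s: 12.08
tcp_pos: [481.2, 405.6, 62.7]
ee_rot: [0.001, 0.42, 0.908, 0.001]
contact_force: [-10.1, -11.0, -1.7]
gripper_width: 0.119
grip_force: 30.0
```

```bash
cat > nr.py <<'E'
from kin import *
from rig import monitor
s=monitor.sense(); print(s["gripper_width"],s["grip_force"],s["contact_force"])
r=rot(s["ee_rot"]); g=R.from_euler('z',-X[2]).apply(s["tcp_pos"]-r.apply([0,0,19])-[X[0],X[1],0])
rr=np.hypot(g[0]+65,g[2]-57); b0=np.arctan2(g[2]-57,g[0]+65); print("grasp",g.round(1),"r",rr.round(1),"b",b0.round(3))
for b in np.arange(.3,1.01,.1):
    if b>b0:
        T=w(X,rod(105,g[1],b))+r.apply([0,0,19]); print(round(b,2),delta((T,r))[:3])
E
python3 nr.py
```

```text
0.11942185171950712 30.010001063346863 [-10.05140834 -11.01101612  -1.73666342]
grasp [ 38.6 144.2  81.7] r 106.5 b 0.234
0.3 [-0.003, -0.325, -0.638]
0.4 [-0.007, -0.682, -1.625]
0.5 [-0.012, -1.136, -2.571]
0.6 [-0.017, -1.682, -3.467]
0.7 [-0.023, -2.315, -4.305]
0.8 [-0.029, -3.028, -5.075]
0.9 [-0.036, -3.815, -5.77]
1.0 [-0.043, -4.667, -6.383]
```

Request:
arm_command(steps=[[[0,-0.3,-0.5,0,0,0,0.6],[0,-0.5,-1.2,0,0,0,0.6],[0,-0.8,-2.2,0,0,0,0.6],[0,-1.2,-3.2,0,0,0,0.6],[0,-1.8,-4.0,0,0,0,0.6],[0,-2.4,-4.9,0,0,0,0.6],[0,-2.8,-5.3,0,0,0,0.6],[0,-2.8,-5.3,0,0,0,0.6]]])

```text
time_s: 13.08
tcp_pos: [463.4, 390.5, 119.1]
ee_rot: [0.004, 0.42, 0.908, 0.007]
contact_force: [-0.2, -2.9, -2.2]
gripper_width: 0.12
grip_force: 30.0
```

```bash
python3 nr.py; python3 - <<'E'
from h import *
from rig import imaging
import cv2
a=imaging.camera("side")["color"][130:290,150:310,::-1]
cv2.imwrite("pics/p5.png",cv2.resize(a,None,fx=3.7,fy=3.7,interpolation=cv2.INTER_CUBIC))
for b in (.6,.7,.8,.9): print(b,[(proj("side",w(X,rod(l,78,b)))-[150,130])*3.7 for l in(0,169)])
E
```

```text
0.12020435130052916 29.9935582280159 [-0.21617798 -2.88442194 -2.17853709]
grasp [ 14.9 144.4 138.1] r 113.9 b 0.793
0.8 [-0.004, -0.688, 0.57]
0.9 [-0.011, -1.466, -0.135]
1.0 [-0.019, -2.31, -0.759]
0.6 [array([449.2080129 , 356.12864651]), array([236.55569104, 320.14541634])]
0.7 [array([449.2080129 , 356.12864651]), array([253.1150486, 283.5981492])]
0.8 [array([449.2080129 , 356.12864651]), array([272.04352989, 247.94122157])]
0.9 [array([449.2080129 , 356.12864651]), array([293.02386772, 213.75267535])]
```

View pics/p5.png

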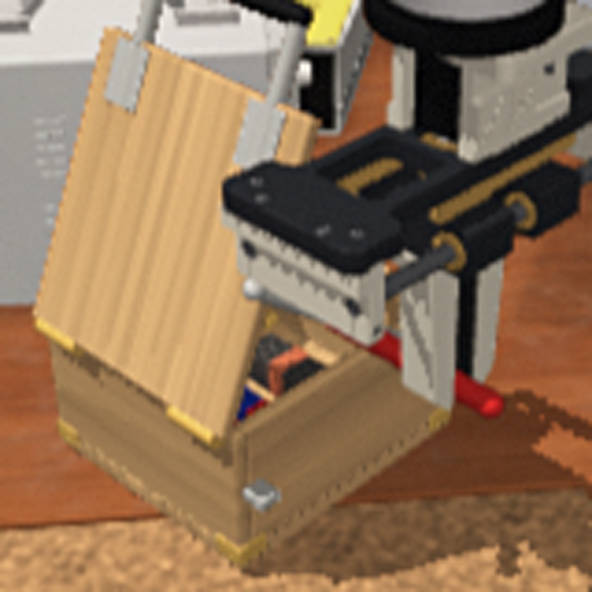

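The ball is at about (253,287), which puts the rod near 0.69 rad. That means the peg sits low in the fingers, so I'll regrip about 12 mm deeper.

Request:
arm_command(steps=[[[0,0,0,0,0,0,3],[0,0,0,0,0,0,3],[0,0,0.6,0,0,0,3],[0,0,1.3,0,0,0,3],[0,0,1.3,0,0,0,3],[0,0,1.3,0,0,0,0.6],[0,0,1.3,0,0,0,0.6],[0,0,1.3,0,0,0,0.6]]])

```text
time_s: 14.12
tcp_pos: [463.6, 390.8, 105.7]
ee_rot: [0.004, 0.42, 0.908, 0.007]
contact_force: [0.8, 0.0, 0.5]
gripper_width: 0.119
grip_force: 30.0
```

Request:
arm_command(steps=[[[0,0,0,0,0,0,0.6],[0,0,0,0,0,0,0.6]]])

```text
time_s: 14.38
tcp_pos: [463.6, 390.8, 105.6]
ee_rot: [0.004, 0.42, 0.908, 0.007]
contact_force: [0.3, 0.3, 0.8]
gripper_width: 0.119
grip_force: 30.0
```

```bash
python3 nr.py; python3 - <<'E'
from h import *
from rig import imaging
import cv2
a=imaging.camera("side")["color"][130:290,150:310,::-1]
cv2.imwrite("pics/p6.png",cv2.resize(a,None,fx=3.7,fy=3.7,interpolation=cv2.INTER_CUBIC))
E
```

```text
0.11935707053338424 29.998210966587067 [0.29681789 0.29934122 0.77662468]
grasp [ 15.3 144.5 124.6] r 105.0 b 0.7
0.7 [-0.0, -0.001, -0.001]
0.8 [-0.006, -0.704, -0.78]
0.9 [-0.013, -1.482, -1.484]
1.0 [-0.02, -2.327, -2.108]
```

View pics/p6.png

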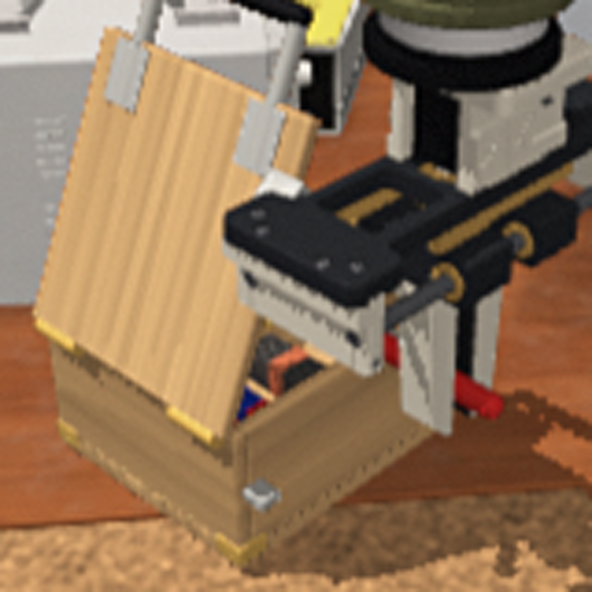

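The peg is now at the pad centre, r = 105 with the rod at 0.70 rad. I'll continue to about 0.9.

Request:
arm_command(steps=[[[0,-0.35,-0.4,0,0,0,0.6],[0,-0.7,-0.8,0,0,0,0.6],[0,-1.1,-1.15,0,0,0,0.6],[0,-1.4,-1.4,0,0,0,0.6],[0,-1.55,-1.55,0,0,0,0.6],[0,-1.55,-1.55,0,0,0,0.6]]])

```text
time_s: 15.18
tcp_pos: [451.9, 380.8, 121.7]
ee_rot: [0.004, 0.42, 0.908, 0.007]
contact_force: [4.0, 2.9, 4.9]
gripper_width: 0.119
grip_force: 30.0
```

```bash
python3 nr.py
```

```text
0.11884702176016061 30.00134289264679 [3.95494661 2.93805256 4.93433623]
grasp [-1.000e-01  1.446e+02  1.407e+02] r 105.9 b 0.911
1.0 [-0.007, -0.81, -0.476]
```

Request:
arm_command(steps=[[[0,-0.15,-0.05,0,0,0,0.6],[0,-0.25,-0.1,0,0,0,0.6],[0,-0.25,-0.1,0,0,0,0.6]]])

```text
time_s: 15.55
tcp_pos: [450.7, 379.8, 123.0]
ee_rot: [0.004, 0.42, 0.908, 0.008]
contact_force: [4.1, 4.6, 5.9]
gripper_width: 0.121
grip_force: 30.0
```

```bash
python3 nr.py; python3 - <<'E'
from h import *
print(w(X,rod(169,78,.91))); 
E
```

```text
0.12053799427593297 30.0027135014534 [4.05470455 4.58309558 5.93416167]
grasp [ -1.7 144.6 142. ] r 106.0 b 0.931
1.0 [-0.005, -0.647, -0.347]
[524.55429345 355.5500834  190.42613201]
```

Request:
arm_command(steps=[[[0,0,0,0,0,0,5],[0,0,0,0,0,0,5],[0,0,0,0,0,0,5],[0,0,-3,0,0,0,5],[0,0,-7,0,0,0,5],[0,0,-12,0,0,0,5],[0,0,-17,0,0,0,5],[0,0,-20,0,0,0,5]]])

```text
time_s: 16.55
tcp_pos: [447.3, 377.3, 324.5]
ee_rot: [0.004, 0.42, 0.908, 0.007]
contact_force: [0.2, 0.2, -0.5]
gripper_width: 0.54
grip_force: 0.0
```

Request:
arm_command(steps=[[[2,-5,-3,0,0,0,5],[3,-10,-6,0,0,0,5],[3,-10,-6,0,0,0,5],[3,-10,-6,0,0,0,5]]])

```text
time_s: 17.05
tcp_pos: [350.8, 334.8, 379.7]
ee_rot: [0.004, 0.42, 0.908, 0.006]
contact_force: [0.7, 0.6, 0.6]
gripper_width: 0.539
grip_force: 0.0
```

```bash
python3 - <<'E'
from h import *
from rig import imaging
import cv2
c=imaging.camera("side")["color"]; t=imaging.camera("top")["color"]
a=c[130:250,180:300,::-1];b=t[120:240,140:260,::-1]
cv2.imwrite("pics/p7.png",cv2.resize(np.hstack([a,b]),None,fx=3.33,fy=3.33,interpolation=cv2.INTER_CUBIC))
for bb in (.8,.85,.9,.95): print(bb,*[((proj("side",w(X,rod(l,y,bb)))-[180,130])*3.33).round() for l,y in((0,78),(169,78),(105,168))])
for aa in (1.05,1.1,1.15): print(aa,*[((proj("side",w(X,lid(l,y,h,aa)))-[180,130])*3.33).round() for l,y,h in((188,-43,4),(188,43,4),(150,70,8))])
E
```

```text
0.8 [304. 321.] [145. 223.] [351. 340.]
0.85 [304. 321.] [154. 208.] [357. 330.]
0.9 [304. 321.] [164. 192.] [363. 320.]
0.95 [304. 321.] [174. 178.] [368. 311.]
1.05 [ 75. -31.] [192.  16.] [200. 107.]
1.1 [ 62. -34.] [179.  13.] [190. 106.]
1.15 [ 49. -36.] [166.  11.] [179. 105.]
```

View pics/p7.png

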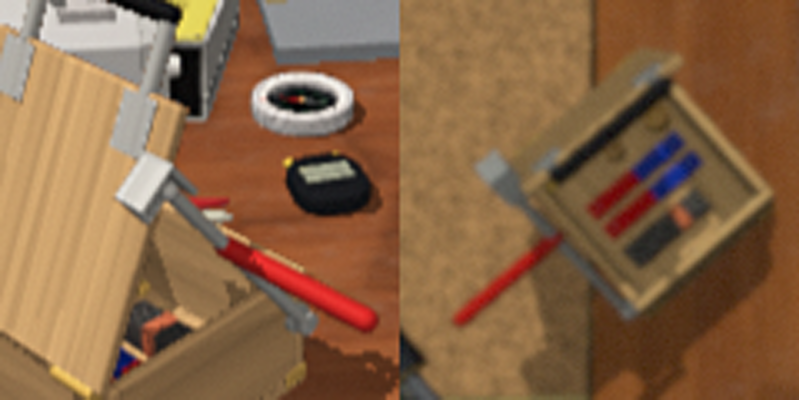

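The rod's end disappears into the socket at about (165,185). The peg end at about (370,320) matches a rod angle near 0.91, and the lid corner at (180,105) matches 1.15. The compass and stopwatch haven't moved.

```bash
python3 -c "
from rig import order
print(order.hand_in())"
```

```text
the job is handed in; nothing more can be done
None
```

The job is handed in: in the last pictures the lid stands at its stop (about 1.15 rad), the rod's end sits in the holding socket at about 0.91 rad, the gripper is clear, and the stopwatch and compass look unmoved; no verdict was returned.

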